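# Close the bench pressure vessel with its bayonet plug and wing handle

### The job

Close the pressure vessel: slide the steel closure plug gently down, without dropping it, into the vessel's bore, its two lugs through the two slots of the collar, until it sits fully home. Then push the orange wing handle fully down onto the plug's square drive until the spring ball clicks into the handle, and with the handle turn the plug clockwise, seen from above, to its stop so that its lugs are locked under the collar; leave the handle on, and do not disturb the other things on the bench.

Things in the scene. Friction and masses are not known exactly. Their poses are not given: they have to be found in the camera images.
- vessel: Squat stainless pressure vessel fixed to the bench: round collar 124 mm wide, foot 137 mm, a gauge and a small black-knobbed bleed valve on its left (both under 110 mm high, over 60 mm from the axis). Origin: centre of its underside on the bench, z up along the bore; collar top at z = 80 mm. The blind bore is 57.2 mm wide, its floor at z = 12 mm.
- vessel_mouth (a point): Centre of the bore's mouth, on the vessel's axis, level with the collar's flat top (80 mm above the bench). The mouth has a 1 mm chamfer.
- vessel_slot (a point): Middle of one of the two slots through the 9.5 mm thick collar, at its top, 38 mm from the axis towards the vessel's +x (white line on the collar beside it); the other slot is at -x. Each is 50 degrees wide and reaches out to radius 47 mm. Below lies a groove, z = 58 to 70.5 mm, in which the plug's lugs turn.
- vessel_lock (a point): Where a lug stands when locked (red line on the collar): on the collar's top, 38 mm from the axis, 62 degrees clockwise from the slot point seen from above. Stops in the groove end the plug's turn there; the other way it turns at most 9 degrees from the slot.
- plug: Steel closure plug, about 0.6 kg, 96 mm tall, standing upright. Origin: centre of its underside, z up. Spigot 56 mm wide from z = 0 to 42 mm, foot chamfered 2 mm, two black seal rings; cap 53 mm wide up to z = 66 mm; square drive above it. Fully home its origin is 16 mm above the vessel's origin, on its axis, the lugs on the groove's floor, the cap 2 mm above the collar.
- plug_lug (a point): Outer edge of the plug's lug at its +x side, 44 mm from the axis, 47 mm above the plug's origin; an equal lug is at -x. Lugs are 36 degrees wide and 10 mm thick (z = 42 to 52 mm); red lines on the cap mark them. Either lug may go into either slot.
- plug_drive (a point): Centre of the plug's square drive, 81 mm above the plug's origin: 24 x 24 mm, flats facing the plug's x and y, from z = 66 mm (cap) to z = 96 mm, top edges chamfered 2 mm. The plug is gripped here, best on the flats facing +x and -x, as the spring ball is in the +y flat.
- drive_ball (a joint): Spring ball, 10 mm, in the middle of the drive's +y flat, 15 mm above the cap: 0 = out, 3 mm proud; grows (m) as it is pressed in, with 9 to 14 N. The handle's mouth meets it 15 mm above its seat; a push of 6 to 18 N takes the handle over it, some 6 mm above its seat it snaps out into the handle's window (back to 0) and draws the handle down.
- handle: Removable orange wing handle, about 0.28 kg, 84 mm tall, standing upright on its steel socket, 45 mm wide. Origin: centre of the socket's rim (its underside), z up. Socket hole: square 25.2 mm, sides along x and y, 33 mm deep, mouth flared to 31 mm over 7 mm; a ball window in each of the four sides, so it fits in any quarter turn. Fully on, its origin is 66 mm above the plug's origin.
- handle_wing (a point): Middle of the handle's wing, 72 mm above the handle's origin: the wing is 110 mm long along the handle's x, 16 mm wide along its y, from z = 60 to 84 mm; below it a 15 mm neck from z = 42 to 60 mm. It is pinched across y over the neck. The handle has about 3 degrees of turning play on the drive.
- pipette: White pipette with blue plunger, 228 mm long, lying on the bench: leave alone.
- timer: White digital timer, 66 x 70 x 19 mm, lying on the bench: leave alone.
- forceps: Thin metal forceps, 124 mm long, lying on the bench: leave alone.
- red_tip_box: Red box of pipette tips with a clear lid, 90 x 122 x 71 mm, standing on the bench: leave alone.

How it is judged:
By the outcome, as a careful person would: the job done as asked, in the order asked, and still so for the second after the job is handed in, with the robot touching nothing.
It also fails if it takes over 58 s, if anything falls off the work surface, if the arm or the gripper's body presses on something with over 40 N, if the wrist force passes 120 N, or if a joint passes its speed limit or range.

### The arm

A 7-joint arm with a two-finger parallel gripper is mounted at the origin on a cart in front of the work surface, level with it; the furniture and walls round the work are solid. World frame = base frame: x ahead of the robot, y to its left, z up, the work surface at z = 0. Lengths are in mm, angles in rad, forces in N, time in s.
With the tool pointing down it reaches from about 400 to 750 mm from the base axis. Payload 19.5 kg.
Tool frame: the origin (TCP) lies midway between the tips of the shut fingers; the grasp point (between the pads) lies 19 mm behind it (grip_point_offset is the distance from the TCP to the grasp point, in mm); z points along the fingers, y is the line along which they close (so a half turn about z gives the same grasp; the last joint's range is limited). The gripper opens to 85 mm and grips with 20 to 120 N. Pads are 22 mm wide; open, the fingers measure 114 mm over their backs; the gripper's body (76 mm by 85 mm) begins 54 mm behind the grasp point. The pads swing forward as they close: fully open they stand 13 mm farther back than shut.
Start: joints at [1.233, 0.707, -0.028, 1.485, 0.022, 0.951, -0.075], TCP at [167.609, -550.002, 231.268] pointing down, gripper open.
Joint ranges: [-2.71, 2.71], [-0.32, 2.16], [-1.57, 1.52], [0, 2.45], [-1.46, 4.6], [0, 2.02], [-2.83, 2.83]. Speed limits (rad/s): [1.89, 1.89, 2.57, 2.57, 3.01, 3.01, 3.01].

### API

Orientations are given as a rotation vector (axis times angle).
In Python, from workcell import * gives the robot as it stands.
- The arm moves only by the tool play_rows, never from a script. Its argument "increments" is a list that holds one entry, the list of rows, each a list of 7 numbers: the turn, a rotation vector about the tool's x, y, z normalised to -1 to 1, where 1 is 120 degrees, then the shift along the tool's x, y, z normalised to -1 to 1, where 1 is 200 mm, then the opening, from -1 (shut) to 1 (fully open). In form: [[[wx, wy, wz, dx, dy, dz, gripper], ...]]. A call has 1 to 5 rows; each row shifts and turns the commanded pose from where the row before left it, along the tool's axes as they then stand; what a row does not reach is not made up. A row lasts 1/12 s, in which the tool goes at most 41.7 mm and 7.16 degrees, less where a joint would pass 70% of its speed; a pose out of reach is approached as far as the arm can. A call with a number of a shift or a turn outside -1 to 1 is refused whole. A call with a gripper value outside its range is refused whole. The fingers move at their own pace and stop on an object; "newtons" is the grip in N (left out, the last holds). Time passes only in rows, so rows that do not move let the fingers close. It gives the time, the measured TCP pose, the force and the opening at its end, in the units of the state.
- read_state(): the state, without advancing time (a new reading comes with each control period).
- capture(name): name is "side" or "top" or "wrist"; returns the picture (400x640x3 uint8, red, green, blue); there is no depth.
- camera_model(name): a dict with "K" (3x3 intrinsics, pixels), "extrinsics" (4x4, takes a point from world to camera coordinates); the wrist camera has in their place "mount" (4x4, takes a point from camera to tool coordinates, whose origin is the TCP and whose axes are the flange's). Camera axes: x right, y down, z forward; pixel columns grow to the right and rows downward; lengths in mm; the calibration is good to about 2 mm. A picture is of the moment at which its call begins: read the wrist's pose just before it. camera_model takes no time and is no camera call.
- finish_job(): hands the job in, once; it reports no verdict.
Trained networks look in the newest picture that a camera, given by its name, has taken for a name from the list of things; names that differ only in an ending like _2 or _b are one class to them, and where a whole thing is asked for, a point or a joint stands for the part that bears it (a point fixed in the world has none). Each returns a list of dicts, best first, with "score" (0 to 1); they miss things now and then, are a little off and sometimes report something else, mostly with a low value. They report only what shows in the picture. A call takes as long as a camera call.
- regions_of(target, camera): "region" (400x640 bool, what is visible of it) and "rect" ([left, top, width, height] in pixels, round what is visible of it).
The state is a dict: "clock": time; "qpos": joint angles; "joint_velocities": joint speeds; "joint_efforts": joint torques, N m; "position": TCP position; "orientation": TCP orientation; "contact_force": force on the tool from outside, world axes, zero at the start; "wrist_torque": the same for the moment, N m; "grip_width": opening from 0.0 (shut) to 1.0 (fully open).
Only numpy, scipy, OpenCV 4.12 (cv2) and the standard library are available. Lean on these libraries where they do the work, as an engineer would, in place of code of your own. Each camera call takes 0.05 s, during which the arm holds its last target. There are 200 camera calls.

## Working session

There is one attempt and no reset: what is moved stays moved. The work goes in short steps, Python scripts to look and compute and a tool call to move; the robot and the scene stay as the last step left them, time stands still between calls to the robot, and variables do not carry over. Pictures are saved under pics/ and viewed, on a budget of 10 in all, crops included, one or two more only if the job needs it, and the job is handed in when it is done.

Besides the shell and the picture viewer there is one more tool, called after "Request:" as name(argument=value, ...) on one line, values as JSON. play_rows: Moves the arm, as the interface text tells. Its arguments: {"type":"object","properties":{"increments":{"type":"array"},"newtons":{"type":"number"}},"required":["increments"]}

```bash
mkdir -p pics; cat > h.py <<'E'
import numpy as np, cv2
from workcell import *
from scipy.spatial.transform import Rotation as R
def tool():
    s=read_state();T=np.eye(4);T[:3,:3]=R.from_rotvec(s['orientation']).as_matrix();T[:3,3]=s['position'];return T
def cam(name):
    m=camera_model(name)
    K=np.array(m['K'])
    if name=='wrist': C=tool()@np.array(m['mount'])
    else: C=np.linalg.inv(np.array(m['extrinsics']))
    return K,C   # C: cam->world
def ray(K,C,u,v,z):
    d=C[:3,:3]@np.linalg.inv(K)@np.array([u,v,1.]);o=C[:3,3];return o+d*(z-o[2])/d[2]
def proj(K,C,P):
    P=np.atleast_2d(P);c=(P-C[:3,3])@C[:3,:3];p=c@K.T;return p[:,:2]/p[:,2:]
def save(n,im): cv2.imwrite('pics/'+n+'.png',cv2.cvtColor(im,cv2.COLOR_RGB2BGR))
E
python3 - <<'E'
from h import *
s=read_state();print({k:np.round(v,3) for k,v in s.items()})
a=capture('top');b=capture('side')
for n in('top','side'):
    K,C=cam(n);print(n,K.round(1).tolist(),C.round(2).tolist())
    for t in('vessel','plug','handle','pipette','timer','forceps','red_tip_box'):
        for r in regions_of(t,n)[:2]:
            ys,xs=np.nonzero(r['region']);print(n,t,round(r['score'],2),r['rect'],xs.mean().round(1),ys.mean().round(1))
save('top',a);save('side',b)
E
```

```text
{'clock': np.float64(0.0), 'qpos': array([ 1.233,  0.707, -0.028,  1.485,  0.022,  0.951, -0.075]), 'joint_velocities': array([ 0.002, -0.001, -0.001,  0.   ,  0.001, -0.   , -0.001]), 'joint_efforts': array([-1.0000e-03, -8.8320e+01,  1.2340e+00, -2.3616e+01,  1.7000e-02,
        7.0000e-03, -0.0000e+00]), 'position': array([ 167.526, -549.768,  230.81 ]), 'orientation': array([-3.106, -0.463,  0.   ]), 'contact_force': array([-0.24 , -0.254, -0.078]), 'wrist_torque': array([-0.054, -0.047, -0.026]), 'grip_width': np.float64(0.999)}
top [[365.4, 0.0, 311.0], [0.0, 365.4, 199.0], [0.0, 0.0, 1.0]] [[-0.0, -0.99, 0.16, 321.19], [-1.0, 0.0, -0.0, 41.54], [0.0, -0.16, -0.99, 1116.68], [0.0, 0.0, 0.0, 1.0]]
top vessel 0.81 [248.8, 131.6, 53.7, 56.4] 275.5 160.0
top plug 0.57 [328.0, 206.7, 20.4, 33.3] 337.2 222.8
top handle 0.7 [208.2, 201.2, 17.7, 40.0] 214.3 221.7
top timer 0.61 [404.8, 210.3, 27.5, 29.3] 419.6 223.3
top red_tip_box 0.89 [185.7, 136.8, 50.4, 34.5] 210.9 153.5
side [[515.5, 0.0, 311.9], [0.0, 515.5, 197.6], [0.0, 0.0, 1.0]] [[1.0, -0.03, 0.04, 446.58], [-0.05, -0.53, 0.84, -1087.0], [0.0, -0.84, -0.54, 783.95], [0.0, 0.0, 0.0, 1.0]]
side vessel 0.78 [322.7, 155.8, 52.1, 52.0] 349.7 182.9
side plug 0.92 [263.7, 201.4, 33.2, 41.2] 282.2 225.5
side handle 0.66 [263.9, 142.6, 36.3, 28.2] 281.9 153.9
side handle 0.36 [262.4, 202.2, 39.1, 40.7] 282.1 225.5
side pipette 0.61 [262.8, 179.8, 43.3, 36.7] 285.2 200.9
side timer 0.86 [263.1, 291.7, 41.9, 34.6] 283.3 308.0
side forceps 0.61 [243.3, 292.4, 9.2, 16.5] 247.0 298.3
side forceps 0.35 [323.6, 157.3, 53.6, 51.8] 349.2 183.2
```

View pics/top.png

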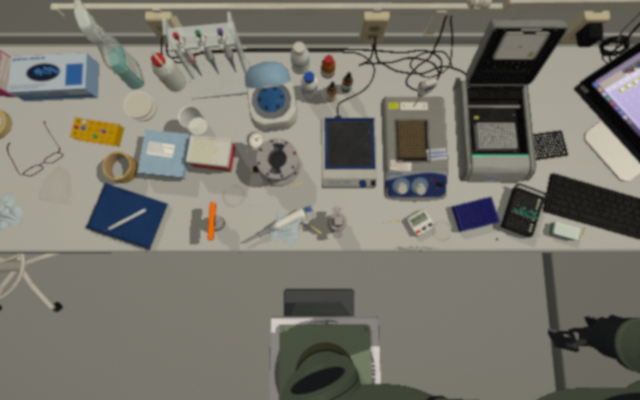

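View pics/side.png

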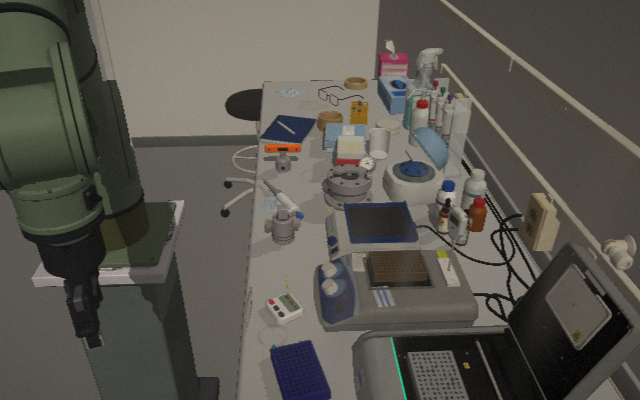

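```bash
python3 - <<'E'
from h import *
K,C=cam('top')
for n,u,v,z in(('plug cap/drive',338,221,90),('vessel',277,161,80),('handle wing',212,221,78),('timer',420,223,15)):print(n,ray(K,C,u,v,z).round())
K,C=cam('side')
for n,u,v,z in(('plug drive',283,212,90),('vessel',350,181,80),('handle wing',283,148,78)):print(n,ray(K,C,u,v,z).round())
print(np.array(camera_model('wrist')['mount']).round(3),camera_model('wrist')['K'],tool().round(3))
E
```

```text
plug cap/drive [427. -37.  90.]
vessel [605. 139.  80.]
handle wing [429. 322.  78.]
timer [ 429. -290.   15.]
plug drive [432. -55.  90.]
vessel [612. 101.  80.]
handle wing [433. 309.  78.]
[[-1.00000e-03 -9.53000e-01 -3.03000e-01  7.71820e+01]
 [ 1.00000e+00 -1.00000e-03 -0.00000e+00  1.04000e-01]
 [-0.00000e+00 -3.03000e-01  9.53000e-01 -1.42662e+02]
 [ 0.00000e+00  0.00000e+00  0.00000e+00  1.00000e+00]] [[352.52837561   0.         322.69708256]
 [  0.         352.52837561 194.04761907]
 [  0.           0.           1.        ]] [[ 9.57000e-01  2.92000e-01 -0.00000e+00  1.67620e+02]
 [ 2.92000e-01 -9.57000e-01  0.00000e+00 -5.49993e+02]
 [-0.00000e+00 -0.00000e+00 -1.00000e+00  2.31281e+02]
 [ 0.00000e+00  0.00000e+00  0.00000e+00  1.00000e+00]]
```

Request:
play_rows(increments=[[[0,0,0,0.136,-0.1345,-0.006,1],[0,0,0,0.136,-0.1345,-0.006,1],[0,0,0,0.136,-0.1345,-0.006,1],[0,0,0,0.136,-0.1345,-0.006,1],[0,0,0,0.136,-0.1345,-0.006,1]]])

```text
clock: 1.22
position: [258.9, -380.1, 237.4]
orientation: [3.107, 0.462, 0.0]
contact_force: [0.9, -0.6, -0.2]
grip_width: 1.004
```

Request:
play_rows(increments=[[[0,0,0,0.136,-0.1345,-0.006,1],[0,0,0,0.136,-0.1345,-0.006,1],[0,0,0,0.136,-0.1345,-0.006,1],[0,0,0,0.136,-0.1345,-0.006,1],[0,0,0,0.136,-0.1345,-0.006,1]]])

```text
clock: 1.63
position: [349.9, -211.7, 243.5]
orientation: [3.107, 0.463, 0.001]
contact_force: [0.8, -0.1, 0.5]
grip_width: 1.003
```

Request:
play_rows(increments=[[[0,0,0,0.136,-0.1345,-0.006,1],[0,0,0,0.136,-0.1345,-0.006,1],[0,0,0,0.136,-0.1345,-0.006,1],[0,0,0,0.136,-0.1345,-0.006,1],[0,0,0,0.136,-0.1345,-0.006,1]]])

```text
clock: 2.05
position: [440.9, -43.1, 249.6]
orientation: [3.107, 0.463, 0.001]
contact_force: [0.2, -0.1, 0.3]
grip_width: 0.997
```

Request:
play_rows(increments=[[[0,0,0.05,0,0,0,1],[0,0,0.05,0,0,0,1],[0,0,0.042,0,0,0,1],[0,0,0,0,0,0,1]]])

```text
clock: 2.38
position: [440.3, -44.8, 249.3]
orientation: [3.142, -0.009, 0.0]
contact_force: [0.5, -0.1, -0.9]
grip_width: 1.004
```

```bash
python3 - <<'E'
from h import *
K,C=cam('wrist');a=capture('wrist');save('w1',a);print(tool().round(3))
for r in regions_of('plug','wrist')[:2]:
    ys,xs=np.nonzero(r['region']);print(r['score'],r['rect'],xs.mean(),ys.mean())
E
```

```text
[[  1.      0.      0.    440.313]
 [  0.     -1.     -0.    -44.929]
 [  0.      0.     -1.    249.339]
 [  0.      0.      0.      1.   ]]
0.85 [289.6, 132.0, 52.1, 84.8] 315.5524289099526 174.28732227488152
```

View pics/w1.png

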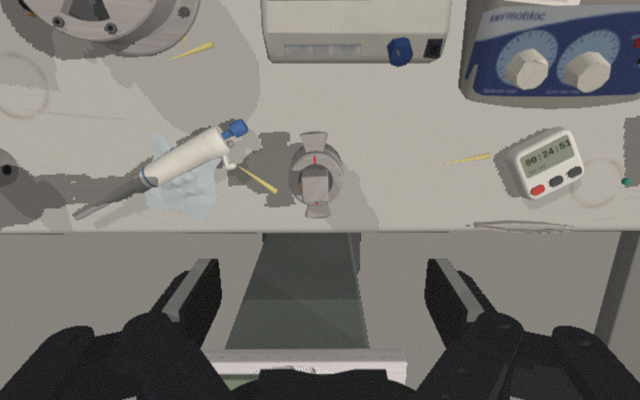

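```bash
python3 - <<'E'
import cv2
a=cv2.imread('pics/w1.png')[120:230,255:375]
cv2.imwrite('pics/w1c.png',cv2.resize(a,None,fx=5,fy=5,interpolation=cv2.INTER_CUBIC))
E
```

```text
(no output)
```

View pics/w1c.png

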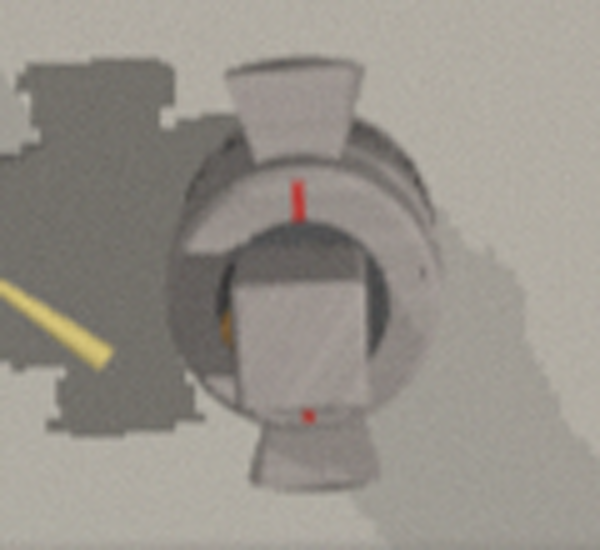

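```bash
python3 - <<'E'
from h import *
K,C=cam('wrist')
for n,u,v,z in(('lug+',295,66,52),('lug-',315,487,52),('mark+',298,200,66),('mark-',308,416,66),('drv',303,344,96),('d1',236,287,96),('d2',364,281,96),('d3',369,408,96),('d4',240,402,96)):
    print(n,ray(K,C,255+u/5,120+v/5,z).round(1))
E
```

```text
lug+ [470.8 -36.8  52. ]
lug- [384.3 -40.4  52. ]
mark+ [447.7 -37.5  66. ]
mark- [404.7 -39.2  66. ]
drv [428.4 -38.9  96. ]
d1 [438.7 -27.4  96. ]
d2 [439.8 -49.6  96. ]
d3 [416.6 -50.6  96. ]
d4 [417.6 -27.7  96. ]
```

Request:
play_rows(increments=[[[0,0,0,0.125,-0.1375,0,1],[0,0,0,0.125,-0.1375,0,1],[0,0,0,0.125,-0.1375,0,1],[0,0,0,0.125,-0.1375,0,1],[0,0,0,0.125,-0.1375,0,1]]])

```text
clock: 2.9
position: [566.4, 93.6, 249.4]
orientation: [-3.141, -0.002, -0.0]
contact_force: [-0.3, -1.1, 0.2]
grip_width: 0.997
```

Request:
play_rows(increments=[[[0,0,0,0.125,-0.1375,0,1],[0,0,0,0,0,0,1],[0,0,0,0,0,0,1]]])

```text
clock: 3.15
position: [590.9, 120.6, 248.4]
orientation: [-3.141, -0.004, 0.001]
contact_force: [-0.3, -0.1, -1.2]
grip_width: 0.999
```

```bash
python3 - <<'E'
from h import *
K,C=cam('wrist');a=capture('wrist');save('w2',a);print(tool().round(3).tolist(),read_state()['qpos'].round(3))
np.savez('w2.npz',K=K,C=C)
r=regions_of('vessel','wrist')[0];print(r['score'],r['rect'])
l,t,w,h=[int(q) for q in r['rect']];l-=5;t=max(0,t-5)
c=a[t:t+h+10,l:l+w+10];f=min(780/c.shape[1],590/c.shape[0]);print(l,t,f)
save('w2c',cv2.resize(c,None,fx=f,fy=f,interpolation=cv2.INTER_CUBIC))
E
```

```text
[[1.0, 0.001, -0.001, 590.414], [0.001, -1.0, -0.0, 119.272], [-0.001, 0.0, -1.0, 248.862], [0.0, 0.0, 0.0, 1.0]] [-0.335  0.742  0.177  1.351 -0.136  1.061 -1.707]
0.74 [190.5, 46.1, 183.1, 165.6]
185 41 3.3714285714285714
```

View pics/w2c.png

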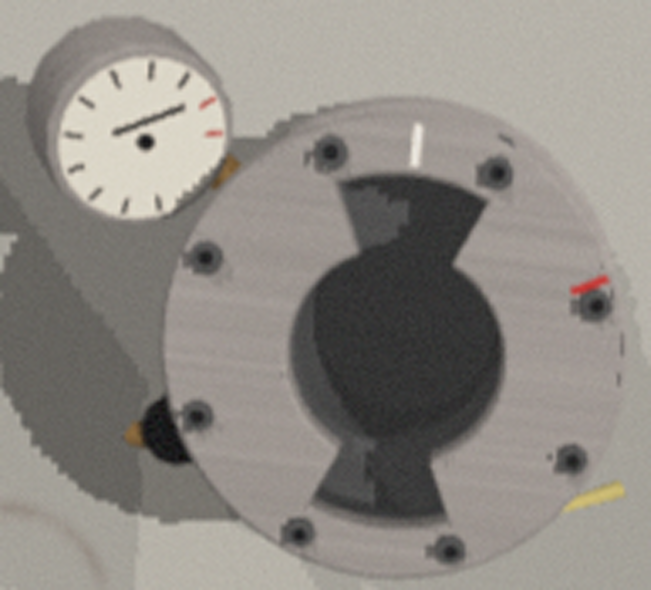

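```bash
python3 - <<'E'
from h import *
from scipy.optimize import least_squares
d=np.load('w2.npz');K,C=d['K'],d['C'];f=3.3714
g=lambda u,v,z=80:ray(K,C,185+(u+.5)/f-.5,41+(v+.5)/f-.5,z)[:2]
b=np.array([g(*p) for p in[(331,153),(498,172),(596,304),(571,460),(450,550),(298,533),(197,415),(205,257)]])
s=np.array([g(*p) for p in[(337,183),(489,203),(313,505),(447,520)]])
m=np.array([g(*p) for p in[(290,352),(504,352),(330,270),(480,290),(320,420),(470,425)]])
def fit(p):
    q=least_squares(lambda x:np.hypot(*(p-x[:2]).T)-x[2],[610,120,50]).x;return q.round(1)
print('bolts',fit(b),b.mean(0).round(1));print('slots',fit(s),s.mean(0).round(1));print('bore',fit(m))
c=fit(b)[:2]
for n,p in(('white in',(415,165)),('white out',(418,125)),('red',(589,285))):
    v=g(*p)-c;print(n,np.hypot(*v).round(1),np.degrees(np.arctan2(v[1],v[0])).round(2))
for p in s: v=p-c;print(np.hypot(*v).round(1),np.degrees(np.arctan2(v[1],v[0])).round(2))
bv=b-c;print(np.degrees(np.arctan2(bv[:,1],bv[:,0])).round(1))
E
```

```text
bolts [612.3 139.5  54.8] [612.3 139.6]
slots [613.  139.   46.6] [612.8 138.9]
bore [614.3 138.7  27.6]
white in 50.0 -7.1
white out 59.5 -6.77
red 54.6 -68.59
47.2 16.67
47.4 -31.57
45.8 150.25
46.1 -162.38
[  15.8  -29.4  -74.1 -119.4 -164.3  150.4  105.5   60.8]
```

```bash
cat >> h.py <<'E'
def plan(x,y,z,yaw,n,m=None,grip=1,T=None):
    """translate over n rows, yaw over m rows; prints rows in blocks of 5"""
    m=m or n;T=tool() if T is None else T;P=T[:3,3].copy();Q=T[:3,:3].copy();N=max(n,m)
    c,s=np.cos(np.radians(yaw)),np.sin(np.radians(yaw))
    G=np.array([[c,s,0],[s,-c,0],[0,0,-1.]]);w=(R.from_matrix(Q).inv()*R.from_matrix(G)).as_rotvec()
    step=(np.array([x,y,z])-P)/n;rows=[]
    for i in range(N):
        sh=Q.T@step/200 if i<n else np.zeros(3);tu=np.degrees(w)/m/120 if i<m else np.zeros(3)
        rows.append([*tu.round(4),*sh.round(4),grip])
        if i<m:Q=Q@R.from_rotvec(w/m).as_matrix()
    print('max mm',np.linalg.norm(step).round(1),'deg',(np.degrees(np.linalg.norm(w))/m).round(2))
    for i in range(0,N,5):print([[[float(v) for v in r] for r in rows[i:i+5]]])
E
python3 - <<'E'
from h import *
plan(427.7,-38.7,190,92.4,10,14)
E
```

```text
max mm 23.4 deg 6.6
[[[-0.0, 0.0, -0.055, -0.0812, 0.0788, 0.0297, 1.0], [-0.0, 0.0, -0.055, -0.0897, 0.0689, 0.0297, 1.0], [-0.0, 0.0, -0.055, -0.097, 0.0581, 0.0297, 1.0], [-0.0, 0.0, -0.055, -0.1031, 0.0466, 0.0297, 1.0], [-0.0, 0.0, -0.055, -0.1078, 0.0344, 0.0297, 1.0]]]
[[[-0.0, 0.0, -0.055, -0.111, 0.0218, 0.0297, 1.0], [-0.0, 0.0, -0.055, -0.1128, 0.0089, 0.0297, 1.0], [-0.0, 0.0, -0.055, -0.113, -0.0041, 0.0297, 1.0], [-0.0, 0.0, -0.055, -0.1118, -0.0171, 0.0296, 1.0], [-0.0, 0.0, -0.055, -0.1091, -0.0299, 0.0296, 1.0]]]
[[[-0.0, 0.0, -0.055, 0.0, 0.0, 0.0, 1.0], [-0.0, 0.0, -0.055, 0.0, 0.0, 0.0, 1.0], [-0.0, 0.0, -0.055, 0.0, 0.0, 0.0, 1.0], [-0.0, 0.0, -0.055, 0.0, 0.0, 0.0, 1.0]]]
```

Request:
play_rows(increments=[[[0,0,-0.055,-0.0812,0.0788,0.03,1],[0,0,-0.055,-0.0897,0.0689,0.03,1],[0,0,-0.055,-0.097,0.0581,0.03,1],[0,0,-0.055,-0.1031,0.0466,0.03,1],[0,0,-0.055,-0.1078,0.0344,0.03,1]]])

```text
clock: 3.67
position: [507.8, 39.5, 219.6]
orientation: [3.01, 0.899, 0.001]
contact_force: [0.4, -0.9, -0.1]
grip_width: 0.998
```

Request:
play_rows(increments=[[[0,0,-0.055,-0.111,0.0218,0.03,1],[0,0,-0.055,-0.1128,0.0089,0.03,1],[0,0,-0.055,-0.113,-0.0041,0.03,1],[0,0,-0.055,-0.1118,-0.0171,0.03,1],[0,0,-0.055,-0.1091,-0.0299,0.03,1]]])

```text
clock: 4.08
position: [426.4, -38.8, 189.7]
orientation: [2.63, 1.717, 0.001]
contact_force: [0.7, -0.7, -0.6]
grip_width: 0.999
```

Request:
play_rows(increments=[[[0,0,-0.055,0,0,0,1],[0,0,-0.055,0,0,0,1],[0,0,-0.055,0,0,0,1],[0,0,-0.055,0,0,0,1],[0,0,0,0,0,0,1]]])

```text
clock: 4.5
position: [427.3, -38.4, 189.7]
orientation: [2.169, 2.272, 0.0]
contact_force: [0.1, 0.0, -0.8]
grip_width: 1.005
```

```bash
python3 - <<'E'
from h import *
T=tool();print(T.round(3).tolist());K,C=cam('wrist')
a=capture('wrist');th=np.radians(2.4);ct=np.array([427.7,-38.7])
X=np.array([np.cos(th),np.sin(th)]);Y=np.array([-X[1],X[0]])
P=[[*(ct+a_*12*X+b_*12*Y),96] for a_,b_ in((1,1),(1,-1),(-1,-1),(-1,1))]
p=proj(K,C,P);print(p.round(1).tolist())
a=cv2.polylines(a.copy(),[np.round(p*8).astype(int)],True,(0,255,0),1,shift=3)
for q in proj(K,C,[[*(ct+44*X),52],[*(ct-44*X),52]]):cv2.circle(a,tuple(int(v) for v in q.round()),1,(0,0,255),-1)
u,v=p.mean(0).astype(int);l,t=max(0,u-75),max(0,v-60);print(l,t)
save('w3',cv2.resize(a[t:t+120,l:l+150],None,fx=5,fy=5,interpolation=cv2.INTER_CUBIC))
E
```

```text
[[-0.046, 0.999, 0.001, 427.338], [0.999, 0.046, -0.0, -38.444], [-0.0, 0.001, -1.0, 189.746], [0.0, 0.0, 0.0, 1.0]]
[[340.8, 181.0], [340.2, 213.4], [306.7, 213.3], [306.3, 180.9]]
248 137
```

View pics/w3.png

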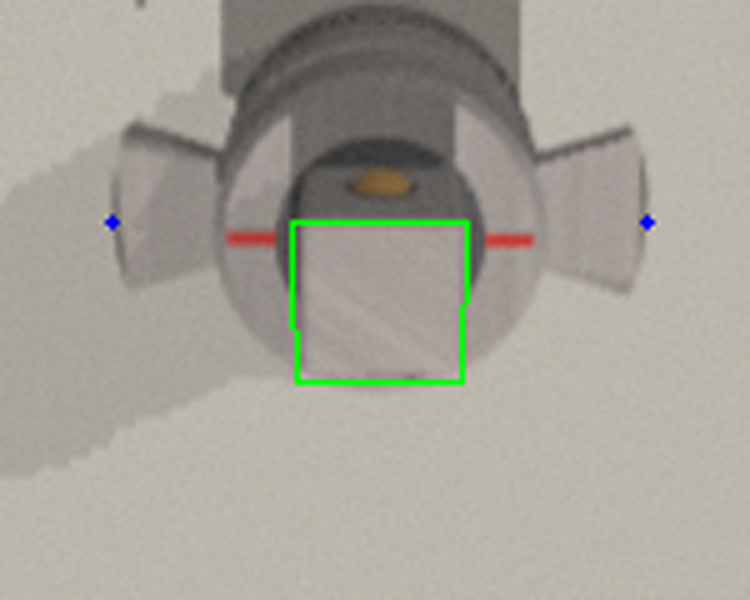

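Request:
play_rows(increments=[[[0,0,0,0,0,0.15,1],[0,0,0,0,0,0.15,1],[0,0,0,0,0,0.15,1],[0,0,0,0,0,0.1,1],[0,0,0,0,0,0.054,1]]], newtons=70)

```text
clock: 4.97
position: [427.0, -37.8, 66.8]
orientation: [-2.18, -2.261, 0.003]
contact_force: [0.6, -0.0, 0.4]
grip_width: 0.998
```

Request:
play_rows(increments=[[[0,0,0,0,0,0,-1],[0,0,0,0,0,0,-1],[0,0,0,0,0,0,-1],[0,0,0,0,0,0,-1],[0,0,0,0,0,0,-1]]], newtons=70)

```text
clock: 5.38
position: [428.2, -37.7, 69.3]
orientation: [2.177, 2.264, 0.002]
contact_force: [0.2, -1.1, 0.8]
grip_width: 0.301
```

Request:
play_rows(increments=[[[0,0,0,0,0,0,-1],[0,0,0,0,0,0,-1],[0,0,0,0,0,0,-1],[0,0,0,0,0,0,-1]]])

```text
clock: 5.72
position: [428.2, -37.7, 69.5]
orientation: [2.176, 2.264, 0.001]
contact_force: [-2.3, 0.6, 18.6]
grip_width: 0.268
```

Request:
play_rows(increments=[[[0,0,0,0,0,-0.01,-1],[0,0,0,0,0,-0.05,-1],[0,0,0,0,0,-0.1,-1],[0,0,0,0,0,-0.15,-1],[0,0,0,0,0,-0.15,-1]]])

```text
clock: 6.13
position: [427.1, -37.5, 161.7]
orientation: [-2.175, -2.265, 0.002]
contact_force: [1.5, -1.1, -6.8]
grip_width: 0.262
```

Request:
play_rows(increments=[[[0,0,0,0,0,-0.15,-1],[0,0,0,0,0,-0.04,-1],[0,0,0,0,0,0,-1]]])

```text
clock: 6.38
position: [428.3, -37.9, 200.5]
orientation: [2.176, 2.263, 0.003]
contact_force: [-0.5, -0.2, -6.1]
grip_width: 0.261
```

```bash
python3 - <<'E'
from h import *
s=read_state();print(s['contact_force'],s['grip_width']);print(tool().round(3).tolist())
plan(612.6,139.2,198,83.1,9,9,grip=-1)
E
```

```text
[-0.51315818 -0.17693565 -6.07279467] 0.26081905819007944
[[-0.039, 0.999, 0.003, 428.326], [0.999, 0.039, -0.0, -37.91], [-0.0, 0.003, -1.0, 200.519], [0.0, 0.0, 0.0, 1.0]]
max mm 28.4 deg 1.02
[[[0.0002, 0.0, 0.0085, 0.0943, 0.1061, 0.0017, -1.0], [0.0002, 0.0, 0.0085, 0.0962, 0.1045, 0.0017, -1.0], [0.0002, 0.0, 0.0085, 0.098, 0.1027, 0.0016, -1.0], [0.0002, 0.0, 0.0085, 0.0998, 0.101, 0.0016, -1.0], [0.0002, 0.0, 0.0085, 0.1016, 0.0992, 0.0016, -1.0]]]
[[[0.0002, 0.0, 0.0085, 0.1033, 0.0974, 0.0015, -1.0], [0.0002, 0.0, 0.0085, 0.105, 0.0955, 0.0015, -1.0], [0.0002, 0.0, 0.0085, 0.1067, 0.0937, 0.0015, -1.0], [0.0002, 0.0, 0.0085, 0.1084, 0.0917, 0.0014, -1.0]]]
```

Request:
play_rows(increments=[[[0,0,0.0085,0.0943,0.1061,0.0017,-1],[0,0,0.0085,0.0962,0.1045,0.0017,-1],[0,0,0.0085,0.098,0.1027,0.0016,-1],[0,0,0.0085,0.0998,0.101,0.0016,-1],[0,0,0.0085,0.1016,0.0992,0.0016,-1]]])

```text
clock: 6.8
position: [530.4, 61.8, 195.6]
orientation: [-2.275, -2.165, 0.003]
contact_force: [0.7, -0.8, -5.7]
grip_width: 0.267
```

Request:
play_rows(increments=[[[0,0,0.0085,0.1033,0.0974,0.0015,-1],[0,0,0.0085,0.105,0.0955,0.0015,-1],[0,0,0.0085,0.1067,0.0937,0.0015,-1],[0,0,0.0085,0.1084,0.0917,0.0015,-1],[0,0,0,0,0,0,-1]]])

```text
clock: 7.22
position: [613.3, 143.9, 193.3]
orientation: [-2.347, -2.085, -0.001]
contact_force: [-0.1, 0.9, -6.9]
grip_width: 0.266
```

Request:
play_rows(increments=[[[0,0,0,0,0,0,-1],[0,0,0,0,0,0,-1],[0,0,0,0,0,0,-1]]])

```text
clock: 7.47
position: [611.5, 138.8, 195.1]
orientation: [2.351, 2.084, -0.002]
contact_force: [0.2, 0.2, -5.5]
grip_width: 0.269
```

```bash
python3 - <<'E'
from h import *
T=tool();print(T.round(4).tolist(),read_state()['contact_force'],read_state()['wrist_torque']);K,C=cam('wrist')
a=capture('wrist').copy()
def ring(ct,z,r,col):
    t=np.linspace(0,2*np.pi,90);p=proj(K,C,np.c_[ct[0]+r*np.cos(t),ct[1]+r*np.sin(t),0*t+z])
    cv2.polylines(a,[np.round(p*8).astype(int)],True,col,1,shift=3)
ring((612.6,139.2),80,62,(0,255,0));ring((612.6,139.2),80,28.6,(0,255,0))
o=T[:3,3];ring(o[:2],o[2]-68.5+2,28,(0,0,255));ring(o[:2],o[2]-2.5,26.5,(255,0,255))
save('w4',a[:,100:540].repeat(1,0)) 
E
```

```text
[[0.1202, 0.9927, -0.001, 611.5169], [0.9927, -0.1202, -0.0009, 138.8331], [-0.001, -0.0009, -1.0, 195.0686], [0.0, 0.0, 0.0, 1.0]] [ 0.1860558   0.23791042 -5.48247769] [-0.05130852 -0.028161    0.04163757]
```

View pics/w4.png

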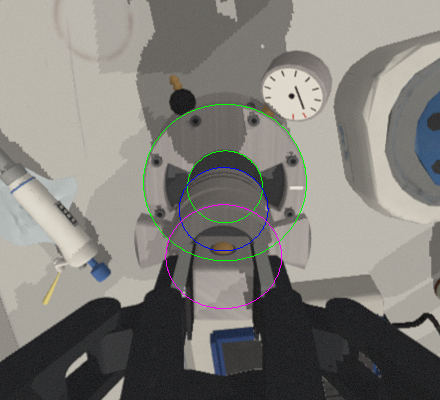

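Request:
play_rows(increments=[[[0,0,0,0.0026,0.0052,0.03,-1],[0,0,0,0,0,0.07,-1],[0,0,0,0,0,0.06,-1],[0,0,0,0,0,0.02,-1],[0,0,0,0,0,0,-1]]])

```text
clock: 7.93
position: [612.6, 139.7, 158.7]
orientation: [-2.35, -2.084, 0.002]
contact_force: [-0.3, -0.6, -5.6]
grip_width: 0.262
```

Request:
play_rows(increments=[[[0,0,0,0,0,0.01,-1],[0,0,0,0,0,0.01,-1],[0,0,0,0,0,0.01,-1],[0,0,0,0,0,0.01,-1],[0,0,0,0,0,0.01,-1]]])

```text
clock: 8.35
position: [613.1, 140.1, 149.7]
orientation: [2.351, 2.084, 0.001]
contact_force: [0.1, 0.1, -5.6]
grip_width: 0.268
```

Request:
play_rows(increments=[[[0,0,0,0,0,0.008,-1],[0,0,0,0,0,0.008,-1],[0,0,0,0,0,0.008,-1],[0,0,0,0,0,0.008,-1],[0,0,0,0,0,0.008,-1]]])

```text
clock: 8.77
position: [613.1, 140.1, 141.5]
orientation: [-2.351, -2.084, -0.0]
contact_force: [-0.4, -0.1, -5.3]
grip_width: 0.263
```

Request:
play_rows(increments=[[[0,0,0,0,0,0.015,-1],[0,0,0,0,0,0.015,-1],[0,0,0,0,0,0.015,-1],[0,0,0,0,0,0.015,-1],[0,0,0,0,0,0.015,-1]]])

```text
clock: 9.18
position: [613.1, 140.1, 126.3]
orientation: [-2.35, -2.084, 0.0]
contact_force: [-1.0, -0.3, -6.1]
grip_width: 0.264
```

Request:
play_rows(increments=[[[0,0,0,0,0,0.015,-1],[0,0,0,0,0,0.015,-1],[0,0,0,0,0,0.015,-1],[0,0,0,0,0,0.015,-1],[0,0,0,0,0,0.01,-1]]])

```text
clock: 9.6
position: [613.0, 140.1, 112.3]
orientation: [-2.35, -2.084, 0.0]
contact_force: [-0.2, 0.2, -6.2]
grip_width: 0.267
```

Lugs about to enter the slots.

Request:
play_rows(increments=[[[0,0,0,0,0,0.01,-1],[0,0,0,0,0,0.01,-1],[0,0,0,0,0,0.01,-1],[0,0,0,0,0,0.01,-1],[0,0,0,0,0,0.01,-1]]])

```text
clock: 10.02
position: [613.1, 140.1, 102.5]
orientation: [-2.35, -2.084, -0.0]
contact_force: [-0.9, -1.4, -5.0]
grip_width: 0.263
```

Request:
play_rows(increments=[[[0,0,0,0,0,0.012,-1],[0,0,0,0,0,0.012,-1],[0,0,0,0,0,0.012,-1],[0,0,0,0,0,0.012,-1],[0,0,0,0,0,0.01,-1]]])

```text
clock: 10.43
position: [613.0, 140.1, 90.8]
orientation: [-2.35, -2.084, 0.0]
contact_force: [-0.2, -0.3, -6.0]
grip_width: 0.265
```

Request:
play_rows(increments=[[[0,0,0,0,0,0.006,-1],[0,0,0,0,0,0.006,-1],[0,0,0,0,0,0.005,-1],[0,0,0,0,0,0.005,-1],[0,0,0,0,0,0.005,-1]]])

```text
clock: 10.85
position: [613.1, 140.1, 85.6]
orientation: [-2.351, -2.084, -0.0]
contact_force: [0.6, 0.9, -4.9]
grip_width: 0.265
```

Request:
play_rows(increments=[[[0,0,0,0,0,0.003,-1],[0,0,0,0,0,0.003,-1],[0,0,0,0,0,0,-1]]])

```text
clock: 11.1
position: [613.1, 140.1, 85.6]
orientation: [2.35, 2.084, 0.001]
contact_force: [-6.6, -2.5, 13.8]
grip_width: 0.267
```

Request:
play_rows(increments=[[[0,0,0,0,0,0,1],[0,0,0,0,0,0,1],[0,0,0,0,0,0,1],[0,0,0,0,0,0,1],[0,0,0,0,0,0,1]]])

```text
clock: 11.52
position: [613.2, 140.1, 84.5]
orientation: [2.351, 2.084, 0.0]
contact_force: [-0.9, 1.1, -0.3]
grip_width: 0.952
```

Request:
play_rows(increments=[[[0,0,0,0,0,-0.05,1],[0,0,0,0,0,-0.15,1],[0,0,0,0,0,-0.15,1],[0,0,0,0,0,-0.15,1],[0,0,0,0,0,-0.15,1]]])

```text
clock: 11.93
position: [612.9, 140.1, 216.8]
orientation: [-2.35, -2.084, -0.001]
contact_force: [0.2, 0.1, -0.3]
grip_width: 1.0
```

```bash
python3 - <<'E'
from h import *
s=read_state();print(s['contact_force'],s['grip_width'],s['position'])
plan(440,318,235,0,10,13)
E
```

```text
[ 0.24001367  0.0501284  -0.28099893] 0.9995788722719702 [612.87636222 140.07295852 216.82587931]
max mm 24.9 deg 6.4
[[[-0.0, -0.0, 0.0533, 0.078, -0.0964, -0.0091, 1.0], [-0.0, -0.0, 0.0533, 0.0668, -0.1045, -0.0091, 1.0], [-0.0, -0.0, 0.0533, 0.0547, -0.1113, -0.0091, 1.0], [-0.0, -0.0, 0.0533, 0.042, -0.1167, -0.0091, 1.0], [-0.0, -0.0, 0.0533, 0.0287, -0.1207, -0.0091, 1.0]]]
[[[-0.0, -0.0, 0.0533, 0.0151, -0.1231, -0.0091, 1.0], [-0.0, -0.0, 0.0533, 0.0013, -0.124, -0.0091, 1.0], [-0.0, -0.0, 0.0533, -0.0125, -0.1234, -0.0091, 1.0], [-0.0, -0.0, 0.0533, -0.0262, -0.1212, -0.0091, 1.0], [-0.0, -0.0, 0.0533, -0.0396, -0.1176, -0.0091, 1.0]]]
[[[-0.0, -0.0, 0.0533, 0.0, 0.0, 0.0, 1.0], [-0.0, -0.0, 0.0533, 0.0, 0.0, 0.0, 1.0], [-0.0, -0.0, 0.0533, 0.0, 0.0, 0.0, 1.0]]]
```

Request:
play_rows(increments=[[[0,0,0.0533,0.078,-0.0964,-0.009,1],[0,0,0.0533,0.0668,-0.1045,-0.009,1],[0,0,0.0533,0.0547,-0.1113,-0.009,1],[0,0,0.0533,0.042,-0.1167,-0.009,1],[0,0,0.0533,0.0287,-0.1207,-0.009,1]]])

```text
clock: 12.35
position: [525.8, 229.8, 224.4]
orientation: [-2.837, -1.348, -0.001]
contact_force: [0.6, 1.7, -0.0]
grip_width: 1.002
```

Request:
play_rows(increments=[[[0,0,0.0533,0.0151,-0.1231,-0.009,1],[0,0,0.0533,0.0013,-0.124,-0.009,1],[0,0,0.0533,-0.0125,-0.1234,-0.009,1],[0,0,0.0533,-0.0262,-0.1212,-0.009,1],[0,0,0.0533,-0.0396,-0.1176,-0.009,1]]])

```text
clock: 12.77
position: [439.3, 319.0, 233.4]
orientation: [-3.098, -0.514, -0.001]
contact_force: [0.6, 0.6, -0.0]
grip_width: 1.001
```

Request:
play_rows(increments=[[[0,0,0.0533,0,0,0,1],[0,0,0.0533,0,0,0,1],[0,0,0.0533,0,0,0,1],[0,0,0,0,0,0,1],[0,0,0,0,0,0,1]]])

```text
clock: 13.18
position: [440.1, 318.3, 233.0]
orientation: [-3.141, -0.006, -0.0]
contact_force: [0.1, 0.0, 0.2]
grip_width: 1.003
```

```bash
python3 - <<'E'
from h import *
K,C=cam('wrist');a=capture('wrist');np.savez('w5.npz',K=K,C=C);print(tool().round(3).tolist(),read_state()['qpos'].round(2))
r=regions_of('handle','wrist')[0];print(r['score'],r['rect'])
l,t,w,h=[int(q) for q in r['rect']];l=max(0,l-15);t=max(0,t-10)
c=a[t:t+h+20,l:l+w+30];f=min(780/c.shape[1],590/c.shape[0],5);print(l,t,f)
save('w5',cv2.resize(c,None,fx=f,fy=f,interpolation=cv2.INTER_CUBIC))
hsv=cv2.cvtColor(a,cv2.COLOR_RGB2HSV);m=cv2.inRange(hsv,(4,130,90),(18,255,255));m&=r['region'].astype(np.uint8)*255
print(cv2.minAreaRect(cv2.findNonZero(m)),(m>0).sum())
E
```

```text
[[1.0, 0.004, 0.0, 440.191], [0.004, -1.0, 0.0, 318.174], [0.0, -0.0, -1.0, 232.852], [0.0, 0.0, 0.0, 1.0]] [-0.77  0.66  0.16  1.6  -0.13  0.88 -2.12]
0.88 [297.0, 122.6, 41.9, 123.2]
282 112 4.125874125874126
((315.8044128417969, 184.0196075439453), (18.23847770690918, 120.25690460205078), 1.3971809148788452) 2089
```

View pics/w5.png

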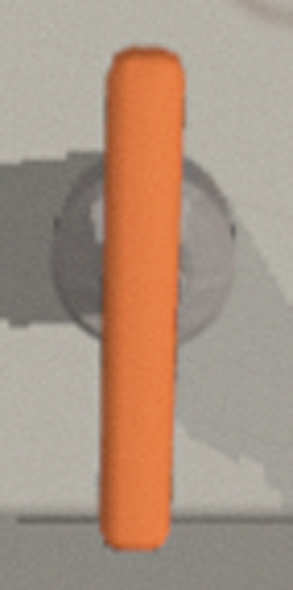

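```bash
python3 - <<'E'
from h import *
d=np.load('w5.npz');K,C=d['K'],d['C'];f=4.1259
g=lambda u,v,z=84:ray(K,C,282+(u+.5)/f-.5,112+(v+.5)/f-.5,z)
a,b=g(147,60),g(134,546);print(a,b,(a+b)/2,np.linalg.norm(a-b),np.degrees(np.arctan2(*(a-b)[1::-1])))
for v in(100,200,300,400,500):
    pass
l=[g(109,100),g(183,100),g(102,480),g(170,480)];print(np.round(l,1),np.degrees(np.arctan2(l[0][1]-l[2][1],l[0][0]-l[2][0])),np.degrees(np.arctan2(l[1][1]-l[3][1],l[1][0]-l[3][0])))
print(g(142,255,42)) 
E
```

```text
[483.0329401  322.82952892  84.        ] [377.17842145 325.8644556   84.        ] [430.10568078 324.34699226  84.        ] 105.89801649660762 -1.6422621333688066
[[475.1 330.4  84. ]
 [475.1 315.6  84. ]
 [392.9 332.7  84. ]
 [392.9 318.   84. ]] -1.6036038822026064 -1.6295111720451163
[432.53522798 324.73427559  42.        ]
```

```bash
python3 - <<'E'
from h import *
plan(430.7,324.3,55,-1.6,6,6)
E
```

```text
max mm 29.7 deg 0.3
[[[-0.0, 0.0, 0.0025, -0.008, -0.0051, 0.1482, 1.0], [-0.0, 0.0, 0.0025, -0.008, -0.0051, 0.1482, 1.0], [-0.0, 0.0, 0.0025, -0.008, -0.0051, 0.1482, 1.0], [-0.0, 0.0, 0.0025, -0.008, -0.0051, 0.1481, 1.0], [-0.0, 0.0, 0.0025, -0.0081, -0.005, 0.1481, 1.0]]]
[[[-0.0, 0.0, 0.0025, -0.0081, -0.005, 0.1481, 1.0]]]
```

Request:
play_rows(increments=[[[0,0,0.0025,-0.008,-0.005,0.148,1],[0,0,0.0025,-0.008,-0.005,0.148,1],[0,0,0.0025,-0.008,-0.005,0.148,1],[0,0,0.0025,-0.008,-0.005,0.148,1],[0,0,0.0025,-0.008,-0.005,0.148,1]]], newtons=90)

```text
clock: 13.7
position: [432.2, 323.2, 83.4]
orientation: [-3.14, 0.038, 0.0]
contact_force: [0.6, 0.3, -0.1]
grip_width: 0.995
```

Request:
play_rows(increments=[[[0,0,0.0025,-0.008,-0.005,0.148,1],[0,0,0,0,0,0,1],[0,0,0,0,0,0,1]]])

```text
clock: 13.95
position: [430.6, 323.9, 54.9]
orientation: [3.141, -0.047, -0.003]
contact_force: [0.9, -0.6, 1.3]
grip_width: 1.0
```

Request:
play_rows(increments=[[[0,0,0,0,0,0,-1],[0,0,0,0,0,0,-1],[0,0,0,0,0,0,-1],[0,0,0,0,0,0,-1],[0,0,0,0,0,0,-1]]], newtons=90)

```text
clock: 14.37
position: [431.0, 324.4, 55.6]
orientation: [-3.14, 0.05, -0.001]
contact_force: [0.9, -0.4, 0.1]
grip_width: 0.303
```

Request:
play_rows(increments=[[[0,0,0,0,0,0,-1],[0,0,0,0,0,0,-1],[0,0,0,0,0,0,-1],[0,0,0,0,0,0,-1],[0,0,0,0,0,0,-1]]])

```text
clock: 14.78
position: [431.0, 324.5, 55.5]
orientation: [-3.14, 0.05, -0.001]
contact_force: [-1.9, -0.3, 9.5]
grip_width: 0.172
```

Request:
play_rows(increments=[[[0,0,0,0,0,-0.02,-1],[0,0,0,0,0,-0.1,-1],[0,0,0,0,0,-0.2,-1],[0,0,0,0,0,-0.2,-1],[0,0,0,0,0,-0.17,-1]]])

```text
clock: 15.2
position: [430.6, 323.9, 195.4]
orientation: [-3.141, 0.05, -0.0]
contact_force: [-0.2, 1.0, -2.8]
grip_width: 0.169
```

Request:
play_rows(increments=[[[0,0,0,0,0,-0.02,-1],[0,0,0,0,0,0,-1],[0,0,0,0,0,0,-1]]])

```text
clock: 15.45
position: [430.3, 324.0, 196.1]
orientation: [3.141, -0.05, -0.001]
contact_force: [-1.0, -0.2, -3.9]
grip_width: 0.177
```

```bash
python3 - <<'E'
from h import *
s=read_state();print(s['contact_force'],s['grip_width'],s['position'],tool().round(4).tolist())
plan(613.1,140.1,198,83.15,13,14,grip=-1)
K,C=cam('wrist');a=capture('wrist');save('w6',a[100:400,120:520])
E
```

```text
[-0.96091636 -0.21450941 -3.9334468 ] 0.1771715896422885 [430.33167466 324.02814401 196.13010622] [[0.9995, -0.0316, -0.0009, 430.3317], [-0.0316, -0.9995, -0.0004, 324.0281], [-0.0009, 0.0004, -1.0, 196.1301], [0.0, 0.0, 0.0, 1.0]]
max mm 19.9 deg 6.07
[[[-0.0, 0.0, -0.0506, 0.0725, 0.0685, -0.0008, -1.0], [-0.0, 0.0, -0.0506, 0.0648, 0.0758, -0.0007, -1.0], [-0.0, 0.0, -0.0506, 0.0565, 0.0822, -0.0007, -1.0], [-0.0, 0.0, -0.0506, 0.0475, 0.0877, -0.0007, -1.0], [-0.0, 0.0, -0.0506, 0.0379, 0.0922, -0.0007, -1.0]]]
[[[-0.0, 0.0, -0.0506, 0.028, 0.0957, -0.0007, -1.0], [-0.0, 0.0, -0.0506, 0.0177, 0.0981, -0.0007, -1.0], [-0.0, 0.0, -0.0506, 0.0072, 0.0995, -0.0007, -1.0], [-0.0, 0.0, -0.0506, -0.0033, 0.0997, -0.0007, -1.0], [-0.0, 0.0, -0.0506, -0.0139, 0.0988, -0.0007, -1.0]]]
[[[-0.0, 0.0, -0.0506, -0.0242, 0.0967, -0.0007, -1.0], [-0.0, 0.0, -0.0506, -0.0343, 0.0936, -0.0007, -1.0], [-0.0, 0.0, -0.0506, -0.044, 0.0895, -0.0007, -1.0], [-0.0, 0.0, -0.0506, 0.0, 0.0, 0.0, -1.0]]]
```

View pics/w6.png

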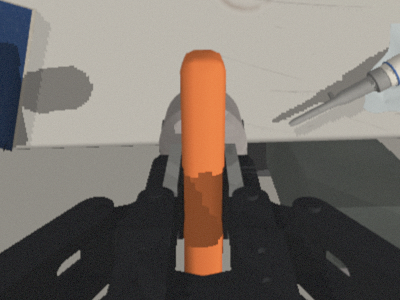

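Request:
play_rows(increments=[[[0,0,-0.0506,0.0725,0.0685,-0.0007,-1],[0,0,-0.0506,0.0648,0.0758,-0.0007,-1],[0,0,-0.0506,0.0565,0.0822,-0.0007,-1],[0,0,-0.0506,0.0475,0.0877,-0.0007,-1],[0,0,-0.0506,0.0379,0.0922,-0.0007,-1]]])

```text
clock: 15.92
position: [501.1, 252.5, 195.9]
orientation: [3.042, 0.782, -0.004]
contact_force: [-0.2, 1.2, -3.6]
grip_width: 0.167
```

Request:
play_rows(increments=[[[0,0,-0.0506,0.028,0.0957,-0.0007,-1],[0,0,-0.0506,0.0177,0.0981,-0.0007,-1],[0,0,-0.0506,0.0072,0.0995,-0.0007,-1],[0,0,-0.0506,-0.0033,0.0997,-0.0007,-1],[0,0,-0.0506,-0.0139,0.0988,-0.0007,-1]]])

```text
clock: 16.33
position: [571.4, 181.7, 196.4]
orientation: [-2.731, -1.551, 0.004]
contact_force: [1.0, 1.1, -3.5]
grip_width: 0.172
```

Request:
play_rows(increments=[[[0,0,-0.0506,-0.0242,0.0967,-0.0007,-1],[0,0,-0.0506,-0.0343,0.0936,-0.0007,-1],[0,0,-0.0506,-0.044,0.0895,-0.0007,-1],[0,0,-0.0506,0,0,0,-1],[0,0,0,0,0,0,-1]]])

```text
clock: 16.75
position: [613.4, 139.1, 196.4]
orientation: [-2.344, -2.089, 0.004]
contact_force: [0.3, -0.6, -3.7]
grip_width: 0.17
```

Request:
play_rows(increments=[[[0,0,0,0,0,0,-1],[0,0,0,0,0,0,-1]]])

```text
clock: 16.92
position: [612.9, 141.0, 197.9]
orientation: [-2.351, -2.081, 0.002]
contact_force: [0.2, 1.8, -2.9]
grip_width: 0.168
```

```bash
python3 - <<'E'
from h import *
T=tool();print(T.round(4).tolist(),read_state()['contact_force'].round(1));K,C=cam('wrist')
a=capture('wrist').copy()
def ring(ct,z,r,col):
    t=np.linspace(0,2*np.pi,90);p=proj(K,C,np.c_[ct[0]+r*np.cos(t),ct[1]+r*np.sin(t),0*t+z])
    cv2.polylines(a,[np.round(p*8).astype(int)],True,col,1,shift=3)
o=T[:3,3];ring((613.1,140.1),82,26.5,(0,255,0));ring(o[:2],o[2]-55.5,22.5,(0,0,255))
save('w7',cv2.resize(a[80:300,220:420],None,fx=2.5,fy=2.5))
plan(613.1,140.1,180,83.15,1,1,grip=-1)
E
```

```text
[[0.1213, 0.9926, -0.0016, 612.9173], [0.9926, -0.1213, 0.0003, 140.9515], [0.0001, -0.0016, -1.0, 197.8622], [0.0, 0.0, 0.0, 1.0]] [ 0.2  1.8 -2.9]
max mm 18.2 deg 0.1
[[[-0.0005, -0.0001, -0.0007, -0.0044, 0.001, 0.0909, -1.0]]]
```

View pics/w7.png

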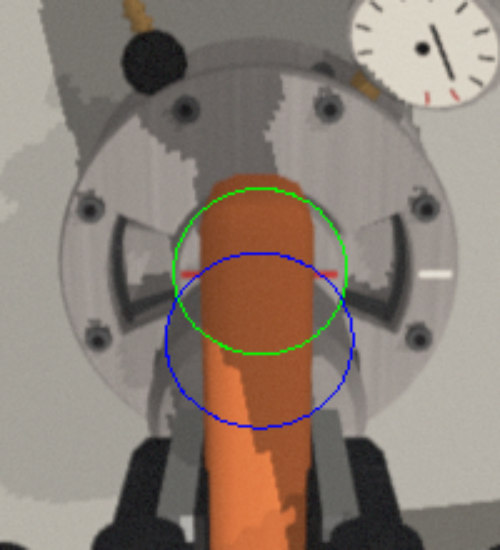

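Request:
play_rows(increments=[[[0,0,0,0,0,0.03,-1],[0,0,0,0,0,0.05,-1],[0,0,0,0,0,0.04,-1],[0,0,0,0,0,0.01,-1],[0,0,0,0,0,0,-1]]])

```text
clock: 17.38
position: [613.1, 140.3, 171.6]
orientation: [-2.349, -2.085, 0.002]
contact_force: [-0.1, -0.3, -3.5]
grip_width: 0.172
```

Request:
play_rows(increments=[[[0,0,0,0,0,0,-1]]])

```text
clock: 17.47
position: [613.6, 140.4, 172.6]
orientation: [-2.35, -2.085, 0.0]
contact_force: [0.5, -0.8, -1.6]
grip_width: 0.17
```

Request:
play_rows(increments=[[[0,0,0,0,0,0.015,-1],[0,0,0,0,0,0.015,-1],[0,0,0,0,0,0.01,-1],[0,0,0,0,0,0.01,-1],[0,0,0,0,0,0,-1]]])

```text
clock: 17.88
position: [613.4, 140.3, 162.2]
orientation: [-2.349, -2.085, 0.001]
contact_force: [0.6, 1.0, -2.6]
grip_width: 0.17
```

Request:
play_rows(increments=[[[0,0,0,0,0,0.01,-1],[0,0,0,0,0,0.01,-1],[0,0,0,0,0,0.01,-1],[0,0,0,0,0,0.01,-1]]])

```text
clock: 18.22
position: [613.7, 140.9, 154.7]
orientation: [-2.349, -2.086, -0.002]
contact_force: [0.6, 4.5, -1.5]
grip_width: 0.17
```

Request:
play_rows(increments=[[[0,0,0,0,0,0.01,-1],[0,0,0,0,0,0.01,-1],[0,0,0,0,0,0.01,-1],[0,0,0,0,0,0.01,-1]]])

```text
clock: 18.55
position: [613.9, 141.3, 147.1]
orientation: [-2.349, -2.086, -0.003]
contact_force: [-0.3, 6.4, 8.4]
grip_width: 0.18
```

Request:
play_rows(increments=[[[0,0,0,0,0,0.01,-1],[0,0,0,0,0,0.01,-1],[0,0,0,0,0,0.008,-1]]])

```text
clock: 18.8
position: [613.4, 140.1, 140.7]
orientation: [-2.349, -2.086, 0.001]
contact_force: [0.2, 1.0, -3.4]
grip_width: 0.17
```

Request:
play_rows(increments=[[[0,0,0,0,0,0.008,-1],[0,0,0,0,0,0.008,-1],[0,0,0,0,0,0.005,-1],[0,0,0,0,0,0,-1]]])

```text
clock: 19.13
position: [613.6, 140.5, 137.5]
orientation: [2.349, 2.085, 0.001]
contact_force: [-2.3, 2.9, 8.1]
grip_width: 0.173
```

Request:
play_rows(increments=[[[0,0,0,0,0,0.005,-1],[0,0,0,0,0,0,-1],[0,0,0,0,0,0,-1]]])

```text
clock: 19.38
position: [613.8, 140.6, 137.5]
orientation: [2.349, 2.085, 0.002]
contact_force: [-6.5, 2.1, 22.6]
grip_width: 0.172
```

Request:
play_rows(increments=[[[0,0,0,0,0,-0.006,-1],[0,0,0.02,0,0,0,-1],[0,0,0.03,0,0,0,-1],[0,0,0.03,0,0,0,-1],[0,0,0.03,0,0,0,-1]]])

```text
clock: 19.8
position: [613.9, 140.3, 137.6]
orientation: [2.576, 1.798, 0.002]
contact_force: [0.6, 2.0, 4.3]
grip_width: 0.174
```

```bash
cat > st.py <<'E'
from h import *
s=read_state();T=tool();print('yaw',np.degrees(np.arctan2(T[1,0],T[0,0])).round(2),'pos',s['position'].round(1),'F',s['contact_force'].round(1),'M',s['wrist_torque'].round(2),s['grip_width'].round(3),s['clock'])
E
python3 st.py
```

```text
Traceback (most recent call last):
  File "st.py", line 2, in <module>
    s=read_state();T=tool();print('yaw',np.degrees(np.arctan2(T[1,0],T[0,0])).round(2),'pos',s['position'].round(1),'F',s['contact_force'].round(1),'M',s['wrist_torque'].round(2),s['grip_width'].round(3),s['clock'])
                                                                                                                                                                                   ^^^^^^^^^^^^^^^^^^^^^
AttributeError: 'float' object has no attribute 'round'
```

Turning freely (yaw ~70°). Continue about 40° more, then approach the stop slowly.

Request:
play_rows(increments=[[[0,0,0.033,0,0,0,-1],[0,0,0.033,0,0,0,-1],[0,0,0.033,0,0,0,-1],[0,0,0.033,0,0,0,-1],[0,0,0.033,0,0,0,-1]]])

```text
clock: 20.22
position: [614.0, 140.0, 137.6]
orientation: [2.847, 1.327, 0.002]
contact_force: [0.7, 0.7, 4.4]
grip_width: 0.176
```

Request:
play_rows(increments=[[[0,0,0.033,0,0,0,-1],[0,0,0.033,0,0,0,-1],[0,0,0.033,0,0,0,-1],[0,0,0.025,0,0,0,-1],[0,0,0.025,0,0,0,-1]]])

```text
clock: 20.63
position: [614.0, 139.9, 137.6]
orientation: [3.018, 0.87, 0.001]
contact_force: [0.6, -0.6, 3.8]
grip_width: 0.168
```

```bash
sed -i "s/s\['grip_width'\].round(3)/s['grip_width']/" st.py; python3 st.py
```

```text
yaw 32.15 pos [614.  139.9 137.6] F [ 0.6 -0.6  3.8] M [-0.07 -0.09  0.27] 0.1683684623646183 20.6333
```

Request:
play_rows(increments=[[[0,0,0.025,0,0,0,-1],[0,0,0.02,0,0,0,-1],[0,0,0.015,0,0,0,-1],[0,0,0.012,0,0,0,-1],[0,0,0.012,0,0,0,-1]]])

```text
clock: 21.05
position: [613.9, 139.9, 137.6]
orientation: [3.082, 0.603, 0.001]
contact_force: [0.9, -0.5, 5.7]
grip_width: 0.173
```

```bash
python3 st.py
```

```text
yaw 22.15 pos [613.9 139.9 137.6] F [ 0.9 -0.5  5.7] M [-0.13 -0.04  0.28] 0.17339859972446303 21.05
```

Request:
play_rows(increments=[[[0,0,0.012,0,0,0,-1],[0,0,0.012,0,0,0,-1],[0,0,0,0,0,0,-1]]])

```text
clock: 21.3
position: [613.9, 139.9, 137.5]
orientation: [3.097, 0.525, 0.001]
contact_force: [0.1, -0.6, 6.0]
grip_width: 0.171
```

```bash
python3 st.py
```

```text
yaw 19.25 pos [613.9 139.9 137.5] F [ 0.1 -0.6  6. ] M [-0.2  -0.07  0.08] 0.1706921683848425 21.3
```

Request:
play_rows(increments=[[[0,0,0.012,0,0,0,-1],[0,0,0.012,0,0,0,-1],[0,0,0,0,0,0,-1]]])

```text
clock: 21.55
position: [614.2, 139.8, 137.6]
orientation: [3.109, 0.448, 0.003]
contact_force: [2.7, -2.5, 5.3]
grip_width: 0.17
```

```bash
python3 st.py
```

```text
yaw 16.39 pos [614.2 139.8 137.6] F [ 2.7 -2.5  5.3] M [-0.47 -0.9   0.72] 0.17029974535383186 21.55
```

Request:
play_rows(increments=[[[0,0,0.015,0,0,0,-1],[0,0,0.015,0,0,0,-1],[0,0,0,0,0,0,-1]]])

```text
clock: 21.8
position: [614.2, 139.8, 137.6]
orientation: [3.121, 0.352, 0.002]
contact_force: [3.6, -2.6, 7.2]
grip_width: 0.167
```

```bash
python3 st.py
```

```text
yaw 12.87 pos [614.2 139.8 137.6] F [ 3.6 -2.6  7.2] M [-0.71 -0.67  2.12] 0.16735140007909172 21.8
```

```bash
python3 - <<'E'
from h import *
K,C=cam('wrist');a=capture('wrist').copy()
ct=np.array([613.1,140.1])
for ang,col in((-6.9,(255,255,255)),(-68.9,(0,255,0)),(111.1,(0,255,0))):
    X=np.array([np.cos(np.radians(ang)),np.sin(np.radians(ang))])
    p=proj(K,C,[[*(ct+r*X),z] for r,z in((62,80),(70,80))]).round().astype(int);cv2.line(a,tuple(map(int,p[0])),tuple(map(int,p[1])),col,1)
    q=proj(K,C,[[*(ct+r*X),82] for r in(24,26.5)]).round().astype(int);cv2.line(a,tuple(map(int,q[0])),tuple(map(int,q[1])),col,1)
save('w8',cv2.resize(a[60:360,170:490],None,fx=2,fy=2,interpolation=cv2.INTER_CUBIC))
E
```

```text
(no output)
```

View pics/w8.png

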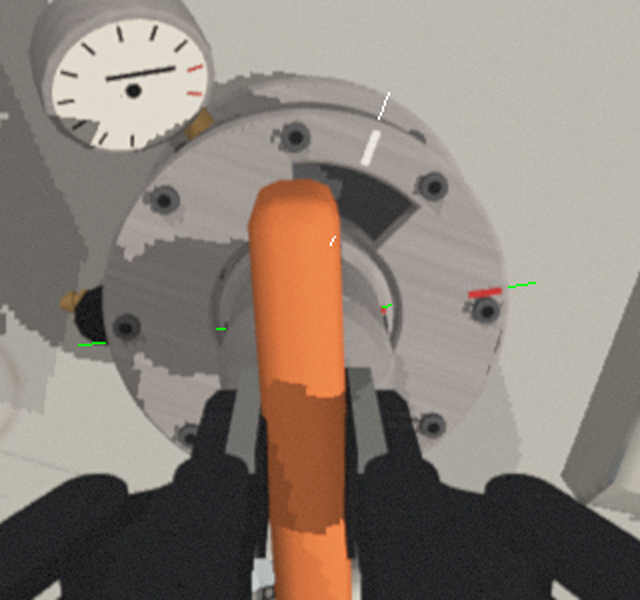

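Request:
play_rows(increments=[[[0,0,0.015,0,0,0,-1],[0,0,0.015,0,0,0,-1],[0,0,0,0,0,0,-1]]])

```text
clock: 22.1
position: [614.2, 139.8, 137.7]
orientation: [3.13, 0.256, 0.003]
contact_force: [3.0, -4.6, 7.5]
grip_width: 0.169
```

```bash
python3 st.py; python3 - <<'E'
from h import *
K,C=cam('wrist');a=capture('wrist');z=137.5+28.5;T=tool()
m=cv2.inRange(cv2.cvtColor(a,cv2.COLOR_RGB2HSV),(4,130,60),(18,255,255))
P=[]
for v in range(165,240,5):
    xs=np.nonzero(m[v,260:380])[0]+260
    if len(xs):P.append((ray(K,C,xs.min(),v,z)+ray(K,C,xs.max(),v,z))[:2]/2)
P=np.array(P);d=np.polyfit(P[:,0],P[:,1],1);print('wing yaw',np.degrees(np.arctan(d[0])))
E
```

```text
yaw 9.37 pos [614.2 139.8 137.7] F [ 3.  -4.6  7.5] M [-0.91 -0.68  3.5 ] 0.1690623681435663 22.1
wing yaw 14.004352430873752
```

Request:
play_rows(increments=[[[0,0,-0.02,0,0,0,-1],[0,0,-0.02,0,0,0,-1],[0,0,-0.015,0,0,0,-1],[0,0,0,0,0,0,-1]]])

```text
clock: 22.48
position: [614.3, 139.8, 137.6]
orientation: [3.11, 0.437, 0.003]
contact_force: [2.6, -1.7, 5.1]
grip_width: 0.173
```

```bash
python3 st.py
```

```text
yaw 16.0 pos [614.3 139.8 137.6] F [ 2.6 -1.7  5.1] M [-0.42 -0.91  0.45] 0.17317068992524662 22.4833
```

Request:
play_rows(increments=[[[0,0,0,0,0,0,0.2],[0,0,0,0,0,0,0.2],[0,0,0,0,0,0,0.2],[0,0,0,0,0,0,0.2],[0,0,0,0,0,0,0.2]]])

```text
clock: 22.9
position: [613.4, 140.3, 137.0]
orientation: [-3.111, -0.433, 0.001]
contact_force: [0.4, -0.0, -0.5]
grip_width: 0.6
```

Request:
play_rows(increments=[[[0,0,0,0,0,-0.05,0.2],[0,0,0,0,0,-0.15,0.2],[0,0,0,0,0,-0.15,0.2],[0,0,0,0,0,-0.15,0.2],[0,0,0,0,0,-0.1,0.2]]])

```text
clock: 23.32
position: [613.9, 140.3, 260.8]
orientation: [-3.111, -0.433, -0.005]
contact_force: [-0.1, -0.2, 0.2]
grip_width: 0.6
```

Request:
play_rows(increments=[[[0,0,0,0,0,0,0.2],[0,0,0,0,0,0,0.2],[0,0,0,0,0,0,0.2]]])

```text
clock: 23.57
position: [613.3, 140.3, 256.9]
orientation: [-3.111, -0.434, 0.001]
contact_force: [-0.7, -0.1, -0.0]
grip_width: 0.6
```

```bash
python3 st.py; python3 - <<'E'
from h import *
a=capture('wrist');save('w9',cv2.resize(a[100:400,150:490],None,fx=2,fy=2,interpolation=cv2.INTER_CUBIC))
E
```

```text
yaw 15.87 pos [613.3 140.3 256.9] F [-0.7 -0.1 -0. ] M [-0.01  0.02  0.05] 0.6001130772121982 23.5667
```

View pics/w9.png

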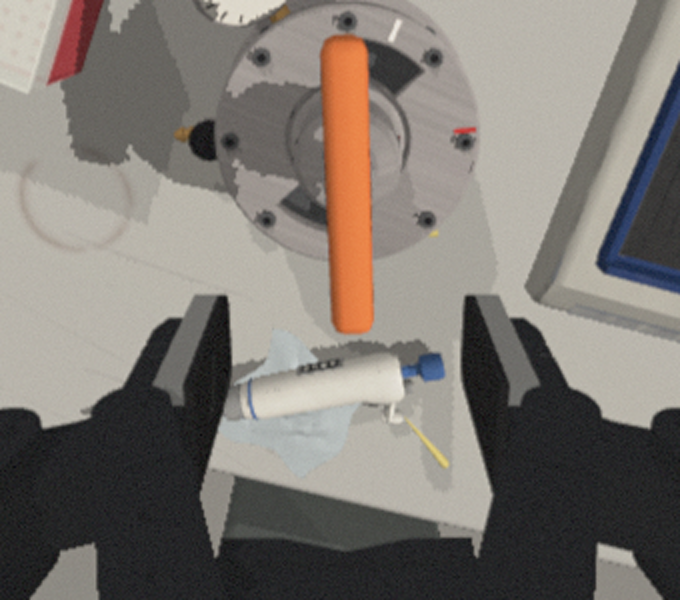

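```bash
python3 -c "
from workcell import *
print(finish_job())"
```

```text
the job is handed in; nothing more can be done
None
```

The vessel is closed: the plug is home, the handle is on, and the plug is turned clockwise to its stop. I handed the job in at about 23.6 s. No verdict comes back, so what follows is from my own checks.

- **Plug:** I held it all the way down the bore. It stopped with the tool at 85.6 mm, against the 85.5 mm expected for fully home, and contact force appeared only there.
- **Handle:** Pushing it over the spring ball took roughly 12 N, and then it was drawn down. It seated at the expected height and did not move under a push of about 23 N.
- **Turn:** The plug turned freely through about 62°, then met a stop. Torque rose steadily to 3.5 N m and fell to about 0.5 N m when I eased off. In the camera the slots beside the wing were empty of lugs, and the cap's red mark was at the collar's red line.
- **Release:** The gripper is open and clear above the vessel, with no contact force. I moved nothing else that I know of. The last picture shows the pipette in place, but the timer, forceps and red tip box were not looked at again closely.

**Disagreements:**
- The handle twisted a few degrees in the pads at the stop. One camera reading under load put the wing at 14°, against about 17° estimated from torque and the picture.
- The cap mark looked a few degrees past the red line, which is close to what the calibration can resolve.

I viewed 12 pictures, two over the budget of 10.

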